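# Sort the tea things back into the cupboard trays

## Task

Sort the tea things into their cupboard trays: one cup upright in each bay of the two-bay tray, the creamer jug upright in the square tray, and the saucepan lid flat with its knob up in the round tray. Set each one down on the tray floor rather than dropping it, and leave the canister and the salt shaker standing where they are.

Things in the scene. Friction and masses are not known exactly. Their poses are not given: they have to be found in the camera images.
- cup_a: Handleless ceramic cup, white with rows of small blue diamonds, open at the top, standing upright: 58 mm outer diameter (straight-sided from 8 mm up), 64 mm tall, wall 4 mm, foot 48 mm diameter, about 130 g. Origin at the centre of its underside, z up. The two cups are alike and interchangeable.
- cup_b: Handleless ceramic cup, white with rows of small blue diamonds, open at the top, standing upright: 58 mm outer diameter (straight-sided from 8 mm up), 64 mm tall, wall 4 mm, foot 48 mm diameter, about 130 g. Origin at the centre of its underside, z up. The two cups are alike and interchangeable.
- jug: Small stainless-steel creamer jug, upright, straight-sided round body 54 mm outer diameter, 66 mm tall, open top, wall 3 mm, about 140 g. A wire loop handle sticks out on its +y side to 52 mm from the axis, between 23 and 59 mm above its foot; a small lip sticks out on its -y side to 40 mm from the axis, near the rim. So its two free sides are +x and -x. Origin at the centre of its underside, z up.
- pan_lid: Small round aluminium saucepan lid lying flat, knob up: 110 mm diameter, edge 5 mm thick, rising to 14 mm beside the knob. The black cylindrical knob in the middle is 22 mm in diameter and runs from 14 to 52 mm above the underside. About 160 g. Origin at the centre of its underside, z up.
- cup_tray: Rectangular wooden tray fixed to the counter, 104 mm (its x) by 196 mm (its y), walls 16 mm high and 6 mm thick, floor 6 mm thick (its upper face 6 mm above the counter). A 6 mm divider across the middle makes two bays, side by side along its y, each 92 by 89 mm inside and centred 47.5 mm to either side (+y and -y) of the tray's centre. Origin at the centre of its underside, z up.
- jug_tray: Square one-bay wooden tray fixed to the counter, 96 by 96 mm outside, 84 by 84 mm inside, walls 16 mm high and 6 mm thick, floor 6 mm thick (its upper face 6 mm above the counter). Origin at the centre of its underside, z up.
- lid_tray: Round wooden tray fixed to the counter, 150 mm outer and 138 mm inner diameter, wall 16 mm high and 6 mm thick, floor 6 mm thick (its upper face 6 mm above the counter). Origin at the centre of its underside, z up.
- canister: Closed green plastic canister with a white snap lid, a bystander standing loose among the things: 47 mm diameter, 58 mm tall, about 250 g. Origin at the centre of its underside, z up.
- shaker: Glass salt shaker with a steel cap, a bystander standing loose among the things: 38 mm diameter, 60 mm tall, about 200 g. Origin at the centre of its underside, z up.

How it is judged (in metres and radians):
At the end, for the whole second after the job is handed in: A cup in each bay of the two-bay tray, the jug in the square tray, the lid knob up in the round tray: each on the tray floor (5 mm), within 18 mm of its place's middle, upright (0.1 rad), released, at rest; canister and shaker upright, within 30 mm of where they stood (((x of cup_a in the frame of cup_tray between -0.018 and 0.018 m and y of cup_a in the frame of cup_tray between 0.0295 and 0.0655 m and x of cup_b in the frame of cup_tray between -0.018 and 0.018 m and y of cup_b in the frame of cup_tray between -0.0655 and -0.0295 m) or (x of cup_a in the frame of cup_tray between -0.018 and 0.018 m and y of cup_a in the frame of cup_tray between -0.0655 and -0.0295 m and x of cup_b in the frame of cup_tray between -0.018 and 0.018 m and y of cup_b in the frame of cup_tray between 0.0295 and 0.0655 m)) and z of cup_a in the frame of cup_tray between 0.001 and 0.011 m and angle between each of cup_a, cup_b, jug, pan_lid's own z axis and vertical below 0.1 rad and linear speed of each of cup_a, cup_b, jug, pan_lid below 0.02 m/s and angular speed of each of cup_a, cup_b, jug, pan_lid below 0.2 rad/s and z of cup_b in the frame of cup_tray between 0.001 and 0.011 m and z of jug in the frame of jug_tray between 0.001 and 0.011 m and x of jug in the frame of jug_tray between -0.018 and 0.018 m and y of jug in the frame of jug_tray between -0.018 and 0.018 m and z of pan_lid in the frame of lid_tray between 0.001 and 0.011 m and horizontal distance between pan_lid and lid_tray below 0.018 m and distance of each of canister, shaker from where it was at the start of the episode below 0.03 m and angle between each of canister, shaker's own z axis and vertical below 0.3 rad); the robot touches nothing.
It fails at once if a cup, the jug or the lid is dropped: in free fall with its underside more than 35 mm above the counter ((height (world z) of cup_a above 0.035 m and contact force between cup_a and anything else below 0.01 N) or (height (world z) of cup_b above 0.035 m and contact force between cup_b and anything else below 0.01 N) or (height (world z) of jug above 0.035 m and contact force between jug and anything else below 0.01 N) or (height (world z) of pan_lid above 0.035 m and contact force between pan_lid and anything else below 0.01 N)).
It fails at once if the canister is pushed more than 30 mm or tipped over (distance of canister from where it was at the start of the episode above 0.03 m or angle between canister's own z axis and vertical above 0.3 rad).
It fails at once if the shaker is pushed more than 30 mm or tipped over (distance of shaker from where it was at the start of the episode above 0.03 m or angle between shaker's own z axis and vertical above 0.3 rad).
It also fails if it takes over 112 s, if anything falls off the work surface, if the arm or the gripper's body presses on something with over 40 N, if the wrist force passes 120 N, or if a joint passes its speed limit or range.

## Robot

A 7-joint arm with a two-finger parallel gripper is mounted at the origin on the work surface. World frame = base frame: x ahead of the robot, y to its left, z up, the work surface at z = 0. Lengths are in mm, angles in rad, forces in N, time in s.
With the tool pointing down it reaches from about 400 to 750 mm from the base axis. Payload 19.5 kg.
Tool frame: the origin (TCP) lies at the very end of the fingers, on their centre line; the grasp point (between the pads) lies 19 mm behind it; z points along the fingers, y is the direction in which the jaws open and shut (so a half turn about z gives the same grasp; the last joint's range is limited). The gripper opens to 85 mm and grips with 20 to 120 N. Pads are 22 mm wide; open, the fingers measure 114 mm over their backs; the gripper's body (76 mm by 85 mm) begins 54 mm behind the grasp point. The pads swing forward as they close: fully open they stand 13 mm farther back than shut.
Start: joints at [1.219, 0.707, -0.028, 1.485, 0.022, 0.951, -0.075], TCP at [175.292, -547.602, 231.268] pointing down, gripper open.
Joint ranges: [-2.71, 2.71], [-0.32, 2.16], [-1.57, 1.52], [0, 2.45], [-1.46, 4.6], [0, 2.02], [-2.83, 2.83]. Speed limits (rad/s): [1.89, 1.89, 2.57, 2.57, 3.01, 3.01, 3.01].

## Interface

Orientations are given as a unit quaternion [x, y, z, w].
In Python, from workcell import monitor, cams, hand_in gives the robot as it stands.
- The arm moves only by the tool apply_moves, never from a script. Its argument "moves" is a list of rows, each an object with "turn": the turn, a rotation vector about the world's x, y, z in units of 6 degrees (1.0 is 6 degrees), a list of three; "offset": the shift along the world's x, y, z in m, a list of three; "fingers": the closure, from 0 (fully open) to 1 (shut). A call has 1 to 10 rows; each row shifts and turns the pose as measured when the row begins; what a row does not reach is not made up. A row lasts 1/8 s, in which the tool goes at most 62.5 mm and 10.7 degrees, less where a joint would pass 70% of its speed; a pose out of reach is approached as far as the arm can. A call is refused whole if a number of a shift passes 0.0625 or a number of a turn 1, either way. A call with a gripper value outside its range is refused whole. The fingers move at their own pace and stop on an object; "newtons" is the grip in N (left out, the last holds). Time passes only in rows, so rows that do not move let the fingers close. It gives the time, the measured TCP pose, the force and the opening at its end, in the units of the state.
- monitor.state(): the state, without advancing time (a new reading comes with each control period).
- cams.capture(name): name is "scene" or "top"; returns a dict with "color" (420x560x3 uint8, blue, green, red), "vfov" (degrees; the focal length in pixels is half the picture's height over the tangent of half this angle, whatever the lens; pixels are square), "cx", "cy" (the principal point, pixels), "T" (4x4, takes a point from camera to world coordinates). Camera axes: x right, y up, looking along -z (the intrinsics and any distortion apply to the point x, -y, -z); pixel columns grow to the right and rows downward; lengths in mm; the calibration is good to about 2 mm. A picture is of the moment at which its call begins. There is no depth.
- hand_in(): hands the job in, once; it reports no verdict.
The state is a dict: "t": time; "joint_pos": joint angles; "joint_velocities": joint speeds; "tau": joint torques, N m; "tool_pos": TCP position; "tool_rot": TCP orientation; "contact_force": force on the tool from outside, world axes, zero at the start; "moment": the same for the moment, N m; "grip_width": finger opening in mm.
Only numpy, scipy, OpenCV 4.12 (cv2) and the standard library are available. Lean on these libraries where they do the work, as an engineer would, in place of code of your own. Each camera call takes 0.05 s, during which the arm holds its last target.

## Working session

There is one attempt and no reset: what is moved stays moved. The work goes in short steps, Python scripts to look and compute and a tool call to move; the robot and the scene stay as the last step left them, time stands still between calls to the robot, and variables do not carry over. Pictures are saved under pics/ and viewed, and the job is handed in when it is done.

Besides the shell and the picture viewer there is one more tool, called after "Call:" by a JSON object that holds its "op" and its "data", one argument or row to a line. apply_moves: Moves the arm, as the interface text tells. Its arguments: {"type":"object","properties":{"moves":{"type":"array"},"newtons":{"type":"number"}},"required":["moves"]}

```bash
ls; mkdir -p pics
python3 - <<'E'
from workcell import monitor, cams
import cv2,numpy as np,pickle
s=monitor.state();print(s)
d={}
for n in("scene","top"):
    c=cams.capture(n);d[n]=c;cv2.imwrite(f"pics/{n}0.png",c["color"]);print(n,{k:v for k,v in c.items() if k!="color"})
pickle.dump(d,open("d0.pkl","wb"))
E
```

```text
pics
{'t': 0.0, 'joint_pos': array([ 1.21931497,  0.70710799, -0.02761906,  1.48497331,  0.02201106,
        0.95088845, -0.07549756]), 'joint_velocities': array([ 0.00124479, -0.00034876, -0.00065977, -0.0004264 , -0.00173057,
        0.00015665, -0.00017345]), 'tau': array([-1.00463890e-04, -8.83230400e+01,  1.23436410e+00, -2.36168718e+01,
        1.68507861e-02,  6.60491482e-03, -2.96591202e-05]), 'tool_pos': array([ 175.21069373, -547.39226779,  230.83062762]), 'tool_rot': array([ 9.88027482e-01,  1.54277047e-01, -1.03205219e-04, -5.27138362e-04]), 'contact_force': array([-0.99202081,  0.41067806, -0.58215656]), 'moment': array([0.02139034, 0.00230082, 0.0227135 ]), 'grip_width': 85.51856268245899}
scene {'vfov': 47.30343955618498, 'cx': 280.549935777413, 'cy': 208.8551185325714, 'T': array([[ 5.91483339e-01, -6.21746670e-01,  5.13399004e-01,
         9.96621694e+02],
       [ 8.06124675e-01,  4.42066562e-01, -3.93370263e-01,
        -3.76892343e+02],
       [ 1.76201184e-02,  6.46535562e-01,  7.62680338e-01,
         8.03623242e+02],
       [ 0.00000000e+00,  0.00000000e+00,  0.00000000e+00,
         1.00000000e+00]])}
top {'vfov': 44.535086610612744, 'cx': 282.78509428533323, 'cy': 210.6806712102265, 'T': array([[ 1.43070259e-03,  9.91331292e-01, -1.31378164e-01,
         3.82661674e+02],
       [-9.99924135e-01,  3.02551135e-03,  1.19402645e-02,
         1.48727860e+01],
       [ 1.22342440e-02,  1.31351114e-01,  9.91260414e-01,
         1.08524402e+03],
       [ 0.00000000e+00,  0.00000000e+00,  0.00000000e+00,
         1.00000000e+00]])}
```

View pics/scene0.png

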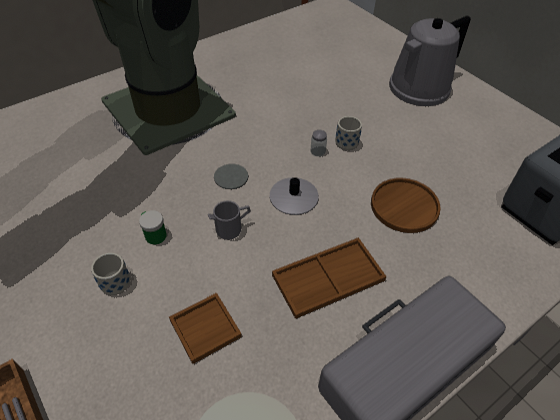

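View pics/top0.png

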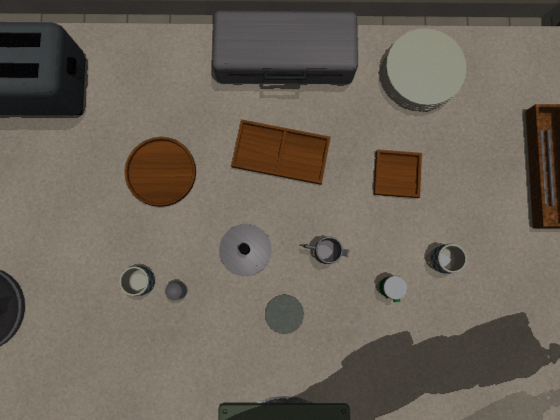

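```bash
cat > h.py <<'E'
import numpy as np,cv2,pickle
def ray(c,u,v):
    f=c["color"].shape[0]/2/np.tan(np.radians(c["vfov"])/2)
    d=np.array([(u-c["cx"])/f,-(v-c["cy"])/f,-1.0]);T=c["T"]
    return T[:3,3],T[:3,:3]@d
def onz(c,u,v,z):
    o,d=ray(c,u,v);return o+d*(z-o[2])/d[2]
def proj(c,p):
    f=c["color"].shape[0]/2/np.tan(np.radians(c["vfov"])/2)
    T=c["T"];q=T[:3,:3].T@(np.array(p,float)-T[:3,3])
    return np.array([c["cx"]+f*q[0]/-q[2],c["cy"]-f*q[1]/-q[2]])
def tri(c1,p1,c2,p2):
    o1,d1=ray(c1,*p1);o2,d2=ray(c2,*p2);d1=d1/np.linalg.norm(d1);d2=d2/np.linalg.norm(d2)
    A=np.stack([d1,-d2],1);t=np.linalg.lstsq(A,o2-o1,rcond=None)[0]
    a=o1+t[0]*d1;b=o2+t[1]*d2;return (a+b)/2,np.linalg.norm(a-b)
E
python3 - <<'E'
from h import *
d=pickle.load(open("d0.pkl","rb"));t=d["top"];im=t["color"]
hsv=cv2.cvtColor(im,cv2.COLOR_BGR2HSV)
m=cv2.inRange(hsv,(3,110,30),(20,255,255))
m=cv2.morphologyEx(m,cv2.MORPH_CLOSE,np.ones((7,7)))
for c in cv2.findContours(m,0,2)[0]:
    if cv2.contourArea(c)<800: continue
    P=np.array([onz(t,*p[0],16)[:2] for p in c],np.float32)
    print("tray",cv2.minAreaRect(P),cv2.boxPoints(cv2.minAreaRect(P)).round().tolist(),cv2.minEnclosingCircle(P))
for n,(u,v),w in(("a",(205,265),110),("b",(390,265),110)):
    x0,y0=u-w,v-60;cr=im[y0:y0+120,x0:x0+2*w]
    cr=cv2.resize(cr,None,fx=3.6,fy=3.6,interpolation=cv2.INTER_CUBIC)
    cv2.imwrite(f"pics/crop_{n}.png",cv2.convertScaleAbs(cr,alpha=1.3));print(n,x0,y0)
im=d["scene"]["color"]
for n,x0,y0 in(("sa",90,180),("sb",200,100)):
    cr=im[y0:y0+120,x0:x0+170];cv2.imwrite(f"pics/crop_{n}.png",cv2.resize(cr,None,fx=4.5,fy=4.5,interpolation=cv2.INTER_CUBIC))
E
```

```text
tray ((605.6065063476562, -242.13182067871094), (98.21812438964844, 98.82113647460938), 85.60980987548828) [[553.0, -287.0], [651.0, -295.0], [659.0, -197.0], [560.0, -189.0]] ((605.2576293945312, -242.51019287109375), 68.12683868408203)
tray ((608.0780029296875, 262.28564453125), (149.2270050048828, 148.00457763671875), 1.367470145225525) [[532.0, 334.0], [535.0, 187.0], [684.0, 190.0], [681.0, 338.0]] ((608.4924926757812, 262.2753601074219), 75.607421875)
tray ((652.2808837890625, 6.930442810058594), (195.41969299316406, 106.8746109008789), 79.02508544921875) [[581.0, -79.0], [686.0, -99.0], [723.0, 93.0], [618.0, 113.0]] ((652.12255859375, 6.807713031768799), 109.63436889648438)
tray ((626.522216796875, -553.8163452148438), (71.9669418334961, 273.7604064941406), 86.00833892822266) [[487.0, -580.0], [761.0, -599.0], [766.0, -527.0], [492.0, -508.0]] ((625.9320678710938, -562.275146484375), 139.6162567138672)
a 95 205
b 280 205
```

View pics/crop_a.png

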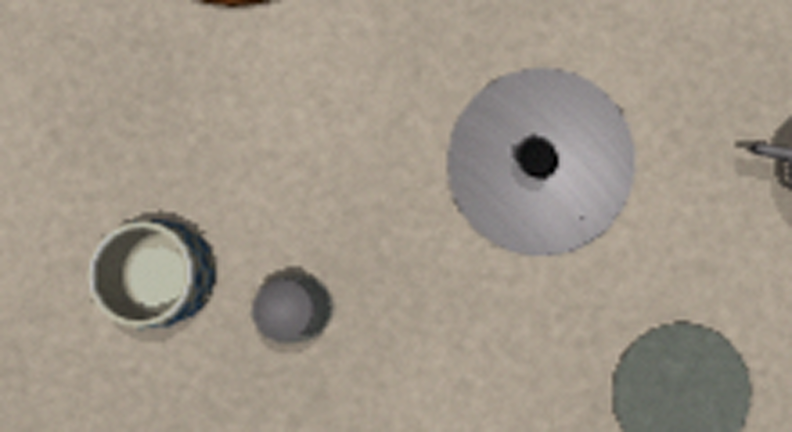

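View pics/crop_b.png

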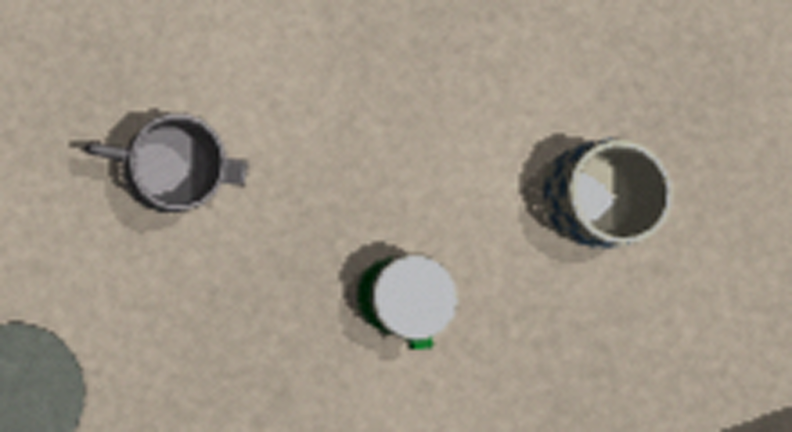

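View pics/crop_sa.png

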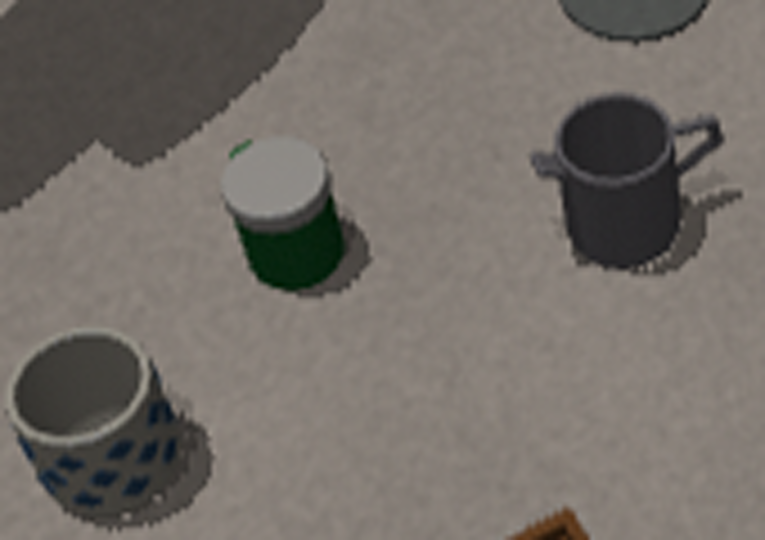

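View pics/crop_sb.png

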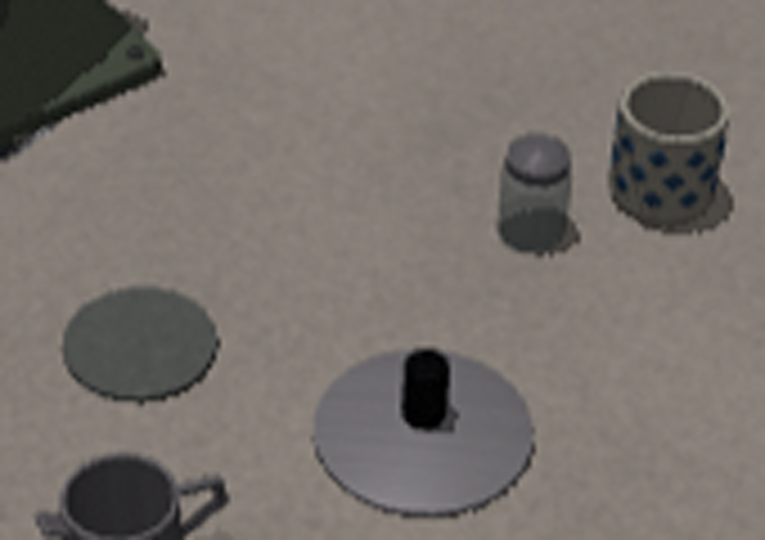

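Run:
```python
from h import *
d=pickle.load(open("d0.pkl","rb"));t=d["top"];s=d["scene"]
A=lambda x,y:((x+.5)/3.6-.5+95,(y+.5)/3.6-.5+205)
B=lambda x,y:((x+.5)/3.6-.5+280,(y+.5)/3.6-.5+205)
SA=lambda x,y:((x+.5)/4.5-.5+90,(y+.5)/4.5-.5+180)
SB=lambda x,y:((x+.5)/4.5-.5+200,(y+.5)/4.5-.5+100)
for n,p,q,z in(("cupL",A(143,274),SB(674,106),64),("shaker",A(285,305),SB(539,155),60),("knob",A(538,157),SB(427,360),52),
 ("lidedge",A(540.5,161.5),SB(424,433),5),("jug",B(175,163),SA(615,139),66),("canister",B(416,297),SA(275,180),58),("cupR",B(620,192),SA(80,388),64)):
    P,e=tri(t,p,s,q);print(n,onz(t,*p,z).round(1),onz(s,*q,z).round(1),"tri",P.round(1),round(e,1))
print("handle",onz(t,*B(73,145),50).round(),"lip",onz(t,*B(240,172),63).round())
# diameters
for n,a,b,z in(("cupL",A(90,274),A(195,274),64),("jug",B(127,163),B(223,163),66),("cupR",B(570,192),B(670,192),64),("lid",A(447,161),A(634,161),5)):
    print(n,np.linalg.norm(onz(t,*a,z)-onz(t,*b,z)))
```

```text
cupL [378.1 294.2  64. ] [377.5 297.9  64. ] tri [378.9 294.6  66.3] 2.5
shaker [361.4 217.2  60. ] [363.3 217.2  60. ] tri [361.7 217.9  58.5] 1.1
knob [443.2  80.2  52. ] [441.2  84.6  52. ] tri [443.6  80.9  56.2] 2.5
lidedge [443.3  81.6   5. ] [445.5  81.8   5. ] tri [443.8  82.3   3.1] 1.4
jug [439.4 -87.9  66. ] [440.5 -87.8  66. ] tri [439.6 -87.7  65.1] 0.7
canister [ 366.3 -221.1   58. ] [ 367.7 -219.4   58. ] tri [ 366.7 -220.2   57.7] 2.1
cupR [ 424.  -334.5   64. ] [ 425.5 -333.4   64. ] tri [ 424.3 -334.    63.1] 1.6
handle [450. -32.  50.] lip [ 435. -124.   63.]
cupL 57.15116910508615
jug 53.04611398241979
cupR 55.57723683550474
lid 109.09426759166809
```

Call:
{"op": "apply_moves", "data": {
  "moves": [
    {"offset": [0.025, 0.021, 0], "turn": [0, 0, 1], "fingers": 0},
    {"offset": [0.025, 0.021, 0], "turn": [0, 0, 1], "fingers": 0},
    {"offset": [0.025, 0.021, 0], "turn": [0, 0, 1], "fingers": 0},
    {"offset": [0.025, 0.021, 0], "turn": [0, 0, 1], "fingers": 0},
    {"offset": [0.025, 0.021, 0], "turn": [0, 0, 1], "fingers": 0},
    {"offset": [0.025, 0.021, 0], "turn": [0, 0, 1], "fingers": 0},
    {"offset": [0.025, 0.021, 0], "turn": [0, 0, 1], "fingers": 0},
    {"offset": [0.025, 0.021, 0], "turn": [0, 0, 1], "fingers": 0},
    {"offset": [0.025, 0.021, 0], "turn": [0, 0, 1], "fingers": 0},
    {"offset": [0.025, 0.021, 0], "turn": [0, 0, 1], "fingers": 0}
  ],
  "newtons": 40
}}

```text
t: 1.35
tool_pos: [429.8, -330.6, 228.7]
tool_rot: [0.769, 0.639, -0.002, -0.002]
contact_force: [0.9, 0.2, -0.2]
grip_width: 85.5
```

Call:
{"op": "apply_moves", "data": {
  "moves": [
    {"offset": [-0.005, -0.0035, -0.02], "turn": [0, 0, 0], "fingers": 0},
    {"offset": [0, 0, -0.04], "turn": [0, 0, 0], "fingers": 0},
    {"offset": [0, 0, -0.04], "turn": [0, 0, 0], "fingers": 0},
    {"offset": [0, 0, -0.02], "turn": [0, 0, 0], "fingers": 0},
    {"offset": [0, 0, 0], "turn": [0, 0, 0], "fingers": 0}
  ]
}}

```text
t: 1.98
tool_pos: [426.2, -331.7, 104.6]
tool_rot: [0.767, 0.641, -0.001, -0.002]
contact_force: [0.5, 0.6, 0.7]
grip_width: 85.0
```

```bash
cat > look.py <<'E'
import sys,cv2,pickle
from workcell import monitor,cams
n=sys.argv[1];d={}
for k in("scene","top"):
    c=cams.capture(k);d[k]=c;cv2.imwrite(f"pics/{k}{n}.png",c["color"])
pickle.dump(d,open(f"d{n}.pkl","wb"))
s=monitor.state();print(s["t"],s["tool_pos"].round(1),s["tool_rot"].round(3),s["grip_width"],s["contact_force"].round(1))
import numpy as np
np.vstack
x0,y0,w=[int(a) for a in sys.argv[2:5]]
v=cv2.resize(d["scene"]["color"][y0:y0+w*3//4,x0:x0+w],(560,420),interpolation=cv2.INTER_CUBIC)
cv2.imwrite(f"pics/z{n}.png",v)
E
python3 look.py 1 20 180 200
```

```text
2.075 [ 426.9 -332.1  106.1] [ 0.767  0.641 -0.001 -0.001] 85.12976792017557 [0.3 0.3 0.4]
```

View pics/z1.png

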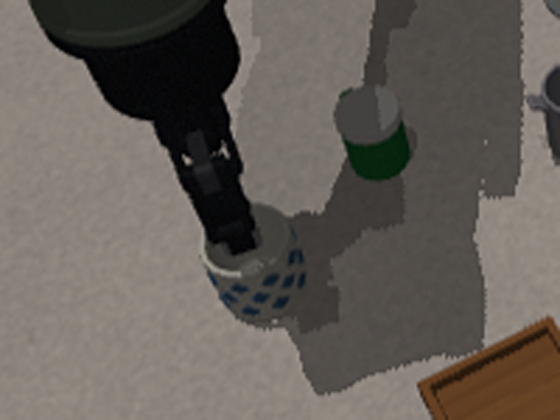

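View pics/top1.png

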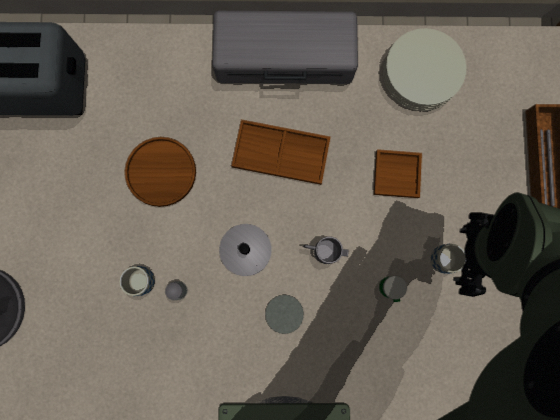

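Call:
{"op": "apply_moves", "data": {
  "moves": [
    {"offset": [-0.0025, -0.002, -0.025], "turn": [0, 0, 0], "fingers": 0},
    {"offset": [0, 0, -0.025], "turn": [0, 0, 0], "fingers": 0},
    {"offset": [0, 0, -0.02], "turn": [0, 0, 0], "fingers": 0},
    {"offset": [0, 0, -0.008], "turn": [0, 0, 0], "fingers": 0},
    {"offset": [0, 0, 0], "turn": [0, 0, 0], "fingers": 0}
  ]
}}

```text
t: 2.7
tool_pos: [426.6, -336.3, 31.7]
tool_rot: [0.768, 0.641, 0.0, 0.003]
contact_force: [0.4, -0.0, 0.7]
grip_width: 85.1
```

Call:
{"op": "apply_moves", "data": {
  "moves": [
    {"offset": [-0.002, 0.002, -0.006], "turn": [0, 0, 0], "fingers": 0},
    {"offset": [0, 0, 0], "turn": [0, 0, 0], "fingers": 0.5},
    {"offset": [0, 0, 0], "turn": [0, 0, 0], "fingers": 1},
    {"offset": [0, 0, 0], "turn": [0, 0, 0], "fingers": 1},
    {"offset": [0, 0, 0], "turn": [0, 0, 0], "fingers": 1},
    {"offset": [0, 0, 0], "turn": [0, 0, 0], "fingers": 1}
  ]
}}

```text
t: 3.45
tool_pos: [425.3, -334.9, 27.9]
tool_rot: [0.768, 0.641, 0.0, 0.004]
contact_force: [-0.0, -0.4, -1.7]
grip_width: 57.7
```

```bash
python3 look.py 2 20 180 200
```

```text
3.55 [ 425.3 -334.9   27.8] [0.768 0.641 0.    0.004] 57.94776649337498 [-0.9  0.8 -1.6]
```

View pics/z2.png

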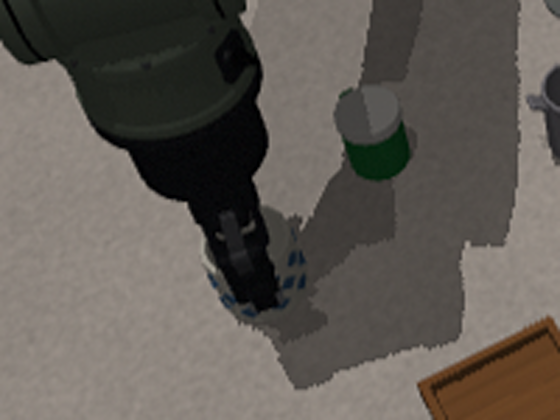

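Call:
{"op": "apply_moves", "data": {
  "moves": [
    {"offset": [0, 0, 0.015], "turn": [0, 0, 0], "fingers": 1},
    {"offset": [0, 0, 0.03], "turn": [0, 0, 0], "fingers": 1},
    {"offset": [0.01, 0.01, 0.03], "turn": [0, 0, 0], "fingers": 1},
    {"offset": [0.025, 0.033, 0.01], "turn": [0, 0, 0], "fingers": 1},
    {"offset": [0.03, 0.04, 0], "turn": [0, 0, 0], "fingers": 1},
    {"offset": [0.03, 0.04, 0], "turn": [0, 0, 0], "fingers": 1},
    {"offset": [0.03, 0.04, 0], "turn": [0, 0, 0], "fingers": 1},
    {"offset": [0.03, 0.04, 0], "turn": [0, 0, 0], "fingers": 1},
    {"offset": [0.03, 0.04, 0], "turn": [0, 0, 0], "fingers": 1},
    {"offset": [0.02, 0.027, 0], "turn": [0, 0, 0], "fingers": 1}
  ]
}}

```text
t: 4.8
tool_pos: [634.3, -57.8, 125.8]
tool_rot: [0.769, 0.639, 0.002, 0.006]
contact_force: [-0.6, -0.9, -2.4]
grip_width: 58.3
```

Call:
{"op": "apply_moves", "data": {
  "moves": [
    {"offset": [0.009, 0.016, 0], "turn": [0, 0, 0], "fingers": 1},
    {"offset": [0, 0, -0.02], "turn": [0, 0, 0], "fingers": 1},
    {"offset": [0, 0, -0.03], "turn": [0, 0, 0], "fingers": 1},
    {"offset": [0, 0, -0.015], "turn": [0, 0, 0], "fingers": 1},
    {"offset": [0, 0, 0], "turn": [0, 0, 0], "fingers": 1}
  ]
}}

```text
t: 5.42
tool_pos: [643.7, -40.7, 62.6]
tool_rot: [0.769, 0.639, 0.003, 0.007]
contact_force: [0.2, -0.7, -2.0]
grip_width: 58.1
```

```bash
python3 look.py 3 250 200 180
```

```text
5.525 [644.3 -40.6  63.7] [0.769 0.639 0.004 0.007] 57.93919523602503 [-0.1 -0.  -0.8]
```

View pics/z3.png

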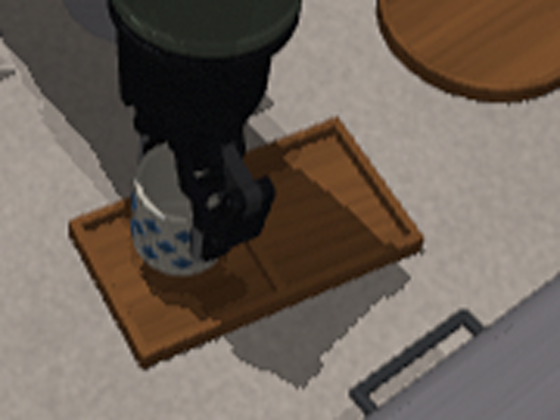

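View pics/top3.png

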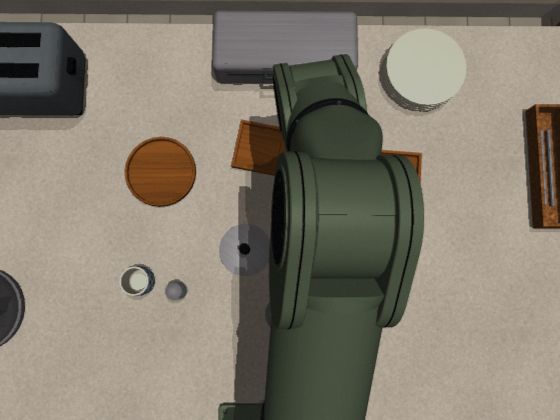

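Call:
{"op": "apply_moves", "data": {
  "moves": [
    {"offset": [0, 0.001, -0.015], "turn": [0, 0, 0], "fingers": 1},
    {"offset": [0, 0, -0.009], "turn": [0, 0, 0], "fingers": 1},
    {"offset": [0, 0, -0.002], "turn": [0, 0, 0], "fingers": 1},
    {"offset": [0, 0, 0], "turn": [0, 0, 0], "fingers": 1}
  ]
}}

```text
t: 6.02
tool_pos: [644.8, -39.7, 37.3]
tool_rot: [0.769, 0.639, 0.004, 0.008]
contact_force: [-0.4, -0.2, -1.4]
grip_width: 57.9
```

Call:
{"op": "apply_moves", "data": {
  "moves": [
    {"offset": [0, 0, -0.002], "turn": [0, 0, 0], "fingers": 1},
    {"offset": [0, 0, -0.001], "turn": [0, 0, 0], "fingers": 1},
    {"offset": [0, 0, 0], "turn": [0, 0, 0], "fingers": 1}
  ]
}}

```text
t: 6.4
tool_pos: [645.1, -39.7, 34.5]
tool_rot: [0.769, 0.639, 0.004, 0.008]
contact_force: [-0.4, -0.3, -1.5]
grip_width: 57.8
```

Call:
{"op": "apply_moves", "data": {
  "moves": [
    {"offset": [0, 0, -0.001], "turn": [0, 0, 0], "fingers": 1},
    {"offset": [0, 0, -0.001], "turn": [0, 0, 0], "fingers": 1},
    {"offset": [0, 0, 0], "turn": [0, 0, 0], "fingers": 1}
  ]
}}

```text
t: 6.78
tool_pos: [645.3, -39.7, 33.9]
tool_rot: [0.769, 0.639, 0.005, 0.008]
contact_force: [0.4, -0.4, -1.2]
grip_width: 57.6
```

Call:
{"op": "apply_moves", "data": {
  "moves": [
    {"offset": [0, 0, -0.002], "turn": [0, 0, 0], "fingers": 1},
    {"offset": [0, 0, -0.001], "turn": [0, 0, 0], "fingers": 1},
    {"offset": [0, 0, 0], "turn": [0, 0, 0], "fingers": 1}
  ]
}}

```text
t: 7.15
tool_pos: [645.5, -39.7, 33.9]
tool_rot: [0.769, 0.639, 0.005, 0.009]
contact_force: [-1.1, 0.7, -2.4]
grip_width: 57.7
```

Call:
{"op": "apply_moves", "data": {
  "moves": [
    {"offset": [0, 0, -0.004], "turn": [0, 0, 0], "fingers": 1},
    {"offset": [0, 0, 0], "turn": [0, 0, 0], "fingers": 1}
  ]
}}

```text
t: 7.4
tool_pos: [647.0, -39.7, 33.1]
tool_rot: [0.769, 0.639, 0.006, 0.01]
contact_force: [0.2, 0.6, -2.2]
grip_width: 57.6
```

```bash
python3 look.py 4 250 200 180
```

```text
7.5 [646.9 -39.8  32.7] [0.769 0.639 0.006 0.01 ] 57.612288528370016 [-0.3 -1.3  8.7]
```

View pics/z4.png

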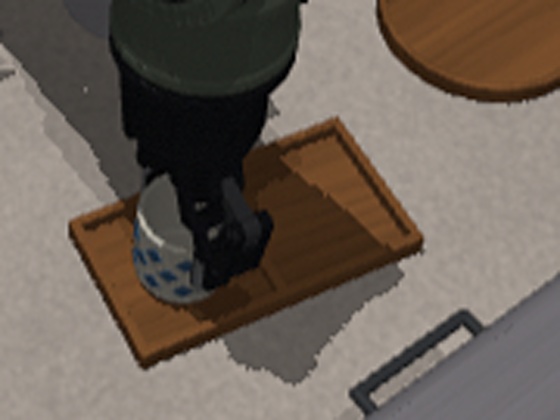

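Call:
{"op": "apply_moves", "data": {
  "moves": [
    {"offset": [0, 0, 0], "turn": [0, 0, 0], "fingers": 0.5},
    {"offset": [0, 0, 0], "turn": [0, 0, 0], "fingers": 0},
    {"offset": [0, 0, 0], "turn": [0, 0, 0], "fingers": 0},
    {"offset": [0, 0, 0], "turn": [0, 0, 0], "fingers": 0},
    {"offset": [0, 0, 0.01], "turn": [0, 0, 0], "fingers": 0},
    {"offset": [0, 0, 0.03], "turn": [0, 0, 0], "fingers": 0},
    {"offset": [0, 0, 0.04], "turn": [0, 0, 0], "fingers": 0},
    {"offset": [0, 0, 0.04], "turn": [0, 0, 0], "fingers": 0}
  ]
}}

```text
t: 8.5
tool_pos: [645.4, -39.7, 154.6]
tool_rot: [0.769, 0.639, 0.005, 0.009]
contact_force: [1.0, 1.5, -0.3]
grip_width: 85.0
```

```bash
python3 look.py 5 250 200 180
python3 - <<'E'
from workcell import monitor
from scipy.spatial.transform import Rotation as R
import numpy as np
q=monitor.state()["tool_rot"];r=R.from_quat(q);a=np.radians(-11)
y=np.array([np.cos(a),np.sin(a),0]);z=np.array([0,0,-1.]);x=np.cross(y,z)
g=R.from_matrix(np.stack([x,y,z],1));print((g*r.inv()).as_rotvec()/np.radians(6))
E
```

```text
8.6 [647.2 -39.7 157.6] [0.769 0.639 0.007 0.011] 85.8667883900966 [ 1.  -0.3  0.2]
[ 0.07208141  0.23719775 -0.06764324]
```

View pics/z5.png

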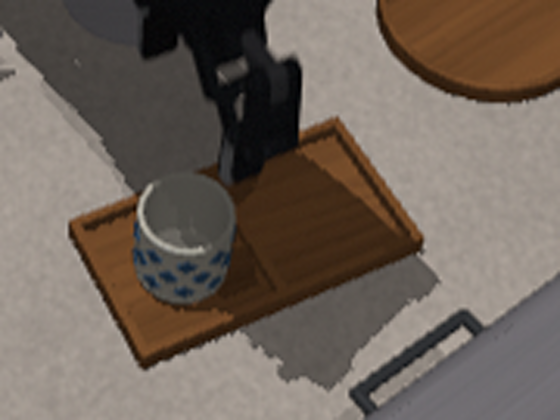

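Run:
```python
from h import *
s=pickle.load(open("d5.pkl","rb"))["scene"]
print(onz(s,309.4,268,70))
```

```text
[646.87083954 -39.15144006  70.        ]
```

Call:
{"op": "apply_moves", "data": {
  "moves": [
    {"offset": [-0.015, 0.018, 0], "turn": [0.07, 0.24, -0.07], "fingers": 0},
    {"offset": [-0.03, 0.037, 0], "turn": [0, 0, 0], "fingers": 0},
    {"offset": [-0.03, 0.037, 0], "turn": [0, 0, 0], "fingers": 0},
    {"offset": [-0.03, 0.037, 0], "turn": [0, 0, 0], "fingers": 0},
    {"offset": [-0.03, 0.037, 0], "turn": [0, 0, 0], "fingers": 0},
    {"offset": [-0.03, 0.037, 0], "turn": [0, 0, 0], "fingers": 0},
    {"offset": [-0.03, 0.037, 0], "turn": [0, 0, 0], "fingers": 0},
    {"offset": [-0.03, 0.037, 0], "turn": [0, 0, 0], "fingers": 0},
    {"offset": [-0.03, 0.037, 0], "turn": [0, 0, 0], "fingers": 0},
    {"offset": [-0.01, 0.012, 0], "turn": [0, 0, 0], "fingers": 0}
  ]
}}

```text
t: 9.85
tool_pos: [362.5, 299.5, 156.5]
tool_rot: [0.771, 0.636, -0.005, -0.004]
contact_force: [1.9, -0.4, 0.8]
grip_width: 85.8
```

Call:
{"op": "apply_moves", "data": {
  "moves": [
    {"offset": [0.014, -0.004, 0], "turn": [-0.04, -0.12, 0], "fingers": 0},
    {"offset": [0, 0, -0.02], "turn": [0, 0, 0], "fingers": 0},
    {"offset": [0, 0, -0.025], "turn": [0, 0, 0], "fingers": 0},
    {"offset": [0, 0, -0.01], "turn": [0, 0, 0], "fingers": 0},
    {"offset": [0, 0, 0], "turn": [0, 0, 0], "fingers": 0}
  ]
}}

```text
t: 10.48
tool_pos: [375.6, 294.8, 100.2]
tool_rot: [0.771, 0.636, -0.003, 0.002]
contact_force: [0.5, -0.3, -0.1]
grip_width: 85.6
```

```bash
python3 look.py 6 240 60 180
```

```text
10.575 [375.9 295.1 100.9] [ 0.771  0.637 -0.002  0.002] 85.40227293356216 [-0.3 -0.   0.4]
```

View pics/z6.png

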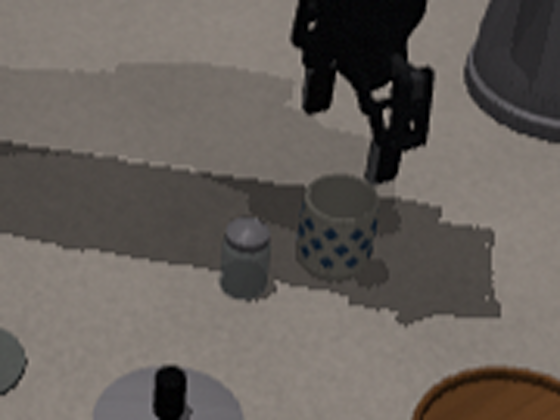

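Call:
{"op": "apply_moves", "data": {
  "moves": [
    {"offset": [0.002, 0.001, -0.02], "turn": [0, 0, 0], "fingers": 0},
    {"offset": [0, 0, -0.025], "turn": [0, 0, 0], "fingers": 0},
    {"offset": [0, 0, -0.02], "turn": [0, 0, 0], "fingers": 0},
    {"offset": [0, 0, -0.006], "turn": [0, 0, 0], "fingers": 0},
    {"offset": [0, 0, 0], "turn": [0, 0, 0], "fingers": 0}
  ]
}}

```text
t: 11.2
tool_pos: [379.8, 297.2, 31.9]
tool_rot: [0.772, 0.636, 0.001, 0.001]
contact_force: [0.7, -0.4, 1.0]
grip_width: 85.3
```

Call:
{"op": "apply_moves", "data": {
  "moves": [
    {"offset": [-0.001, -0.001, -0.005], "turn": [0, 0, 0], "fingers": 0},
    {"offset": [0, 0, 0], "turn": [0, 0, 0], "fingers": 0.5},
    {"offset": [0, 0, 0], "turn": [0, 0, 0], "fingers": 1},
    {"offset": [0, 0, 0], "turn": [0, 0, 0], "fingers": 1},
    {"offset": [0, 0, 0], "turn": [0, 0, 0], "fingers": 1},
    {"offset": [0, 0, 0], "turn": [0, 0, 0], "fingers": 1}
  ]
}}

```text
t: 11.95
tool_pos: [379.4, 296.7, 28.9]
tool_rot: [0.772, 0.636, 0.003, 0.001]
contact_force: [-0.0, 0.7, -1.6]
grip_width: 58.0
```

Call:
{"op": "apply_moves", "data": {
  "moves": [
    {"offset": [0, 0, 0.015], "turn": [0, 0, 0], "fingers": 1},
    {"offset": [0, 0, 0.03], "turn": [0, 0, 0], "fingers": 1},
    {"offset": [0, 0, 0.03], "turn": [0, 0, 0], "fingers": 1},
    {"offset": [0.02, -0.01, 0.02], "turn": [0, 0, 0], "fingers": 1},
    {"offset": [0.04, -0.035, 0], "turn": [0, 0, 0], "fingers": 1},
    {"offset": [0.04, -0.035, 0], "turn": [0, 0, 0], "fingers": 1},
    {"offset": [0.04, -0.035, 0], "turn": [0, 0, 0], "fingers": 1},
    {"offset": [0.04, -0.035, 0], "turn": [0, 0, 0], "fingers": 1},
    {"offset": [0.04, -0.035, 0], "turn": [0, 0, 0], "fingers": 1},
    {"offset": [0.02, -0.02, 0], "turn": [0, 0, 0], "fingers": 1}
  ]
}}

```text
t: 13.2
tool_pos: [624.3, 85.0, 137.4]
tool_rot: [0.77, 0.638, 0.005, 0.002]
contact_force: [-0.4, 1.0, -1.9]
grip_width: 57.7
```

Call:
{"op": "apply_moves", "data": {
  "moves": [
    {"offset": [0.025, -0.021, 0], "turn": [0, 0, 0], "fingers": 1},
    {"offset": [0.008, -0.006, -0.01], "turn": [0, 0, 0], "fingers": 1},
    {"offset": [0, 0, -0.03], "turn": [0, 0, 0], "fingers": 1},
    {"offset": [0, 0, -0.025], "turn": [0, 0, 0], "fingers": 1},
    {"offset": [0, 0, 0], "turn": [0, 0, 0], "fingers": 1}
  ]
}}

```text
t: 13.82
tool_pos: [657.7, 55.3, 74.2]
tool_rot: [0.771, 0.637, 0.005, 0.003]
contact_force: [0.0, 1.0, -1.2]
grip_width: 57.9
```

```bash
python3 look.py 7 250 200 180
```

```text
13.925 [658.9  55.4  76.2] [0.771 0.637 0.006 0.003] 58.01826095887043 [ 0.5 -0.4 -1.3]
```

View pics/z7.png

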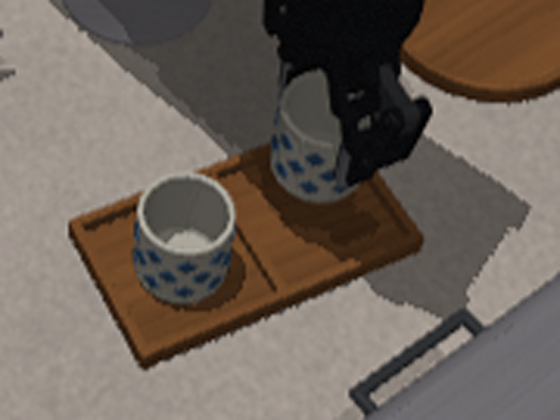

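Cup hangs over the free bay, target (662, 53.5). Lowering to about 35.

Call:
{"op": "apply_moves", "data": {
  "moves": [
    {"offset": [0.003, -0.002, -0.02], "turn": [0, 0, 0], "fingers": 1},
    {"offset": [0, 0, -0.015], "turn": [0, 0, 0], "fingers": 1},
    {"offset": [0, 0, -0.003], "turn": [0, 0, 0], "fingers": 1},
    {"offset": [0, 0, 0], "turn": [0, 0, 0], "fingers": 1}
  ]
}}

```text
t: 14.42
tool_pos: [662.6, 53.6, 37.6]
tool_rot: [0.771, 0.637, 0.007, 0.004]
contact_force: [-0.1, -0.0, -1.8]
grip_width: 57.9
```

Call:
{"op": "apply_moves", "data": {
  "moves": [
    {"offset": [0, 0, -0.003], "turn": [0, 0, 0], "fingers": 1},
    {"offset": [0, 0, -0.002], "turn": [0, 0, 0], "fingers": 1},
    {"offset": [0, 0, -0.002], "turn": [0, 0, 0], "fingers": 1},
    {"offset": [0, 0, 0], "turn": [0, 0, 0], "fingers": 1}
  ]
}}

```text
t: 14.92
tool_pos: [663.3, 53.9, 35.3]
tool_rot: [0.771, 0.637, 0.008, 0.005]
contact_force: [-0.6, 0.2, -1.6]
grip_width: 57.8
```

Call:
{"op": "apply_moves", "data": {
  "moves": [
    {"offset": [0, 0, -0.004], "turn": [0, 0, 0], "fingers": 1},
    {"offset": [0, 0, -0.003], "turn": [0, 0, 0], "fingers": 1},
    {"offset": [0, 0, 0], "turn": [0, 0, 0], "fingers": 1}
  ]
}}

```text
t: 15.3
tool_pos: [664.7, 54.2, 34.7]
tool_rot: [0.771, 0.637, 0.01, 0.006]
contact_force: [-0.3, 0.0, -2.0]
grip_width: 57.9
```

Call:
{"op": "apply_moves", "data": {
  "moves": [
    {"offset": [0, 0, -0.002], "turn": [0, 0, 0], "fingers": 1},
    {"offset": [0, 0, 0], "turn": [0, 0, 0], "fingers": 0.5},
    {"offset": [0, 0, 0], "turn": [0, 0, 0], "fingers": 0},
    {"offset": [0, 0, 0], "turn": [0, 0, 0], "fingers": 0},
    {"offset": [0, 0, 0], "turn": [0, 0, 0], "fingers": 0},
    {"offset": [0, 0, 0.01], "turn": [0, 0, 0], "fingers": 0},
    {"offset": [0, 0, 0.03], "turn": [0, 0, 0], "fingers": 0},
    {"offset": [0, 0, 0.04], "turn": [0, 0, 0], "fingers": 0},
    {"offset": [0, 0, 0.04], "turn": [0, 0, 0], "fingers": 0}
  ]
}}

```text
t: 16.42
tool_pos: [664.0, 54.4, 156.1]
tool_rot: [0.771, 0.637, 0.009, 0.005]
contact_force: [0.2, 0.1, 0.1]
grip_width: 85.5
```

```bash
python3 look.py 8 250 200 180;cat > rot.py <<'E'
from workcell import monitor
from scipy.spatial.transform import Rotation as R
import numpy as np
q=monitor.state()["tool_rot"];r=R.from_quat(q);a=np.radians(-11)
y=np.array([np.cos(a),np.sin(a),0]);z=np.array([0,0,-1.]);x=np.cross(y,z)
g=R.from_matrix(np.stack([x,y,z],1));print((g*r.inv()).as_rotvec()/np.radians(6))
E
python3 rot.py
```

```text
16.525 [665.8  54.6 159.2] [0.771 0.637 0.012 0.007] 85.31515455583644 [ 0.2 -0.7  0. ]
[-0.03966103  0.25782158 -0.01311239]
```

View pics/z8.png

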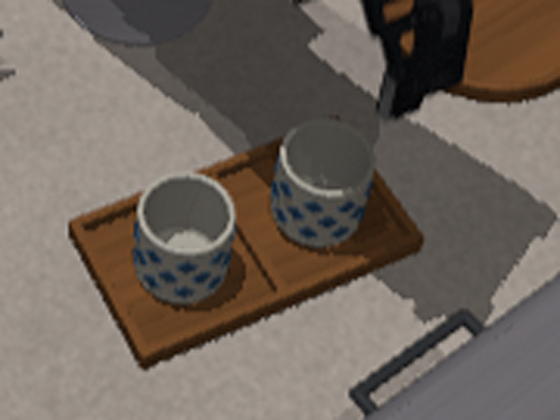

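Call:
{"op": "apply_moves", "data": {
  "moves": [
    {"offset": [-0.02, 0.004, 0], "turn": [-0.04, 0.2, 0], "fingers": 0},
    {"offset": [-0.04, 0.005, 0], "turn": [0, 0, 0], "fingers": 0},
    {"offset": [-0.04, 0.005, 0], "turn": [0, 0, 0], "fingers": 0},
    {"offset": [-0.04, 0.005, 0], "turn": [0, 0, 0], "fingers": 0},
    {"offset": [-0.04, 0.005, 0], "turn": [0, 0, 0], "fingers": 0},
    {"offset": [-0.02, 0.003, 0], "turn": [0, 0, 0], "fingers": 0},
    {"offset": [0, 0, -0.01], "turn": [0, 0, 0], "fingers": 0},
    {"offset": [0, 0, 0], "turn": [0, 0, 0], "fingers": 0}
  ],
  "newtons": 60
}}

```text
t: 17.52
tool_pos: [459.9, 82.0, 150.7]
tool_rot: [0.771, 0.636, 0.004, 0.003]
contact_force: [0.1, -1.4, -0.3]
grip_width: 85.5
```

```bash
python3 rot.py
```

```text
[-0.00944412  0.08846961 -0.01025195]
```

Call:
{"op": "apply_moves", "data": {
  "moves": [
    {"offset": [-0.016, 0, -0.015], "turn": [0, 0.09, 0], "fingers": 0.3},
    {"offset": [0, 0, -0.025], "turn": [0, 0, 0], "fingers": 0.3},
    {"offset": [0, 0, -0.025], "turn": [0, 0, 0], "fingers": 0.3},
    {"offset": [0, 0, -0.01], "turn": [0, 0, 0], "fingers": 0.3},
    {"offset": [0, 0, 0], "turn": [0, 0, 0], "fingers": 0.3}
  ]
}}

```text
t: 18.15
tool_pos: [447.0, 81.5, 73.4]
tool_rot: [0.772, 0.636, 0.001, 0.0]
contact_force: [-1.0, 0.1, 0.1]
grip_width: 59.8
```

```bash
python3 look.py 9 210 90 180
```

```text
18.25 [447.2  81.6  74.1] [0.772 0.636 0.002 0.   ] 59.70534362533636 [ 0.3  0.6 -0.5]
```

View pics/z9.png

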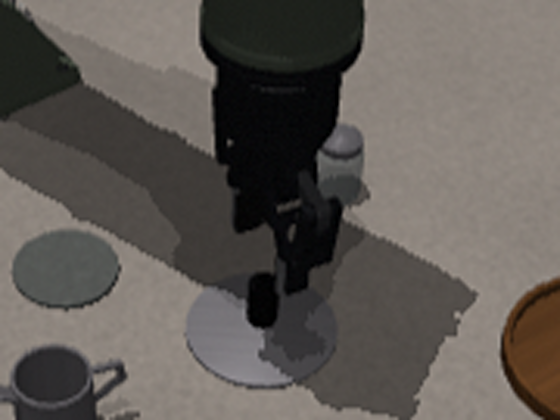

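Call:
{"op": "apply_moves", "data": {
  "moves": [
    {"offset": [-0.003, 0.001, -0.02], "turn": [0, 0, 0], "fingers": 0.3},
    {"offset": [0, 0, -0.018], "turn": [0, 0, 0], "fingers": 0.3},
    {"offset": [0, 0, -0.006], "turn": [0, 0, 0], "fingers": 0.3},
    {"offset": [0, 0, 0], "turn": [0, 0, 0], "fingers": 0.3}
  ]
}}

```text
t: 18.75
tool_pos: [446.2, 82.8, 32.1]
tool_rot: [0.772, 0.635, 0.004, 0.002]
contact_force: [0.1, 0.2, -0.1]
grip_width: 60.0
```

Call:
{"op": "apply_moves", "data": {
  "moves": [
    {"offset": [-0.003, -0.001, -0.006], "turn": [0, 0.07, 0], "fingers": 0.3},
    {"offset": [0, 0, -0.002], "turn": [0, 0, 0], "fingers": 0.6},
    {"offset": [0, 0, 0], "turn": [0, 0, 0], "fingers": 1},
    {"offset": [0, 0, 0], "turn": [0, 0, 0], "fingers": 1},
    {"offset": [0, 0, 0], "turn": [0, 0, 0], "fingers": 1},
    {"offset": [0, 0, 0], "turn": [0, 0, 0], "fingers": 1},
    {"offset": [0, 0, 0], "turn": [0, 0, 0], "fingers": 1}
  ]
}}

```text
t: 19.62
tool_pos: [443.7, 81.7, 25.1]
tool_rot: [0.772, 0.635, 0.002, -0.001]
contact_force: [0.0, 0.8, -1.4]
grip_width: 20.2
```

```bash
python3 look.py 10 210 90 180; python3 rot.py
```

```text
19.725 [443.6  81.7  25.1] [ 0.772  0.635  0.002 -0.001] 20.239690855558422 [-0.9  0.4 -1.5]
[-0.0326842   0.02359205  0.01893142]
```

View pics/z10.png

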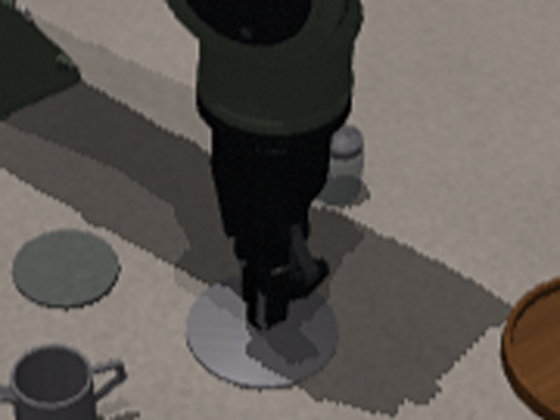

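Call:
{"op": "apply_moves", "data": {
  "moves": [
    {"offset": [0, 0, 0.01], "turn": [0, 0, 0], "fingers": 1},
    {"offset": [0, 0, 0.025], "turn": [0, 0, 0], "fingers": 1},
    {"offset": [0, 0.005, 0.025], "turn": [0, 0, 0], "fingers": 1},
    {"offset": [0.015, 0.02, 0], "turn": [0, 0, 0], "fingers": 1},
    {"offset": [0.03, 0.033, 0], "turn": [0, 0, 0], "fingers": 1},
    {"offset": [0.03, 0.033, 0], "turn": [0, 0, 0], "fingers": 1},
    {"offset": [0.03, 0.033, 0], "turn": [0, 0, 0], "fingers": 1},
    {"offset": [0.02, 0.02, 0], "turn": [0, 0, 0], "fingers": 1},
    {"offset": [0.01, 0.01, 0], "turn": [0, 0, 0], "fingers": 1},
    {"offset": [0, 0, 0], "turn": [0, 0, 0], "fingers": 1}
  ]
}}

```text
t: 20.98
tool_pos: [581.1, 239.9, 94.0]
tool_rot: [0.773, 0.635, 0.002, -0.001]
contact_force: [-0.1, -0.8, -0.5]
grip_width: 20.3
```

```bash
python3 look.py 11 330 120 180; python3 rot.py
```

```text
21.075 [580.7 239.   94. ] [ 0.773  0.635  0.002 -0.001] 19.941191107707247 [-0.1 -0.3 -1.4]
[-0.03121844  0.02158444  0.03851645]
```

View pics/z11.png

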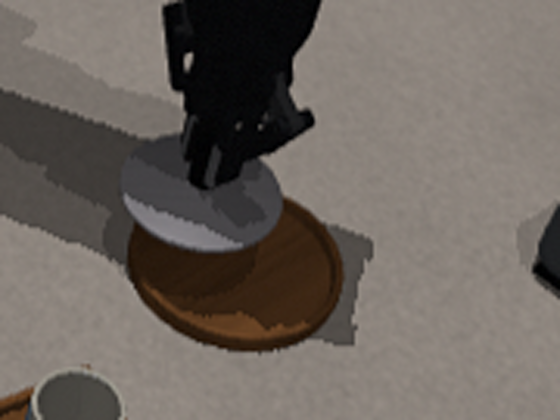

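Call:
{"op": "apply_moves", "data": {
  "moves": [
    {"offset": [0.02, 0.016, 0], "turn": [0, 0, 0], "fingers": 1},
    {"offset": [0.007, 0.006, -0.01], "turn": [0, 0, 0], "fingers": 1},
    {"offset": [0, 0, -0.02], "turn": [0, 0, 0], "fingers": 1},
    {"offset": [0, 0, -0.015], "turn": [0, 0, 0], "fingers": 1},
    {"offset": [0, 0, 0], "turn": [0, 0, 0], "fingers": 1}
  ]
}}

```text
t: 21.7
tool_pos: [605.8, 257.8, 45.7]
tool_rot: [0.774, 0.634, -0.0, -0.001]
contact_force: [-0.1, 0.3, -1.6]
grip_width: 20.6
```

Call:
{"op": "apply_moves", "data": {
  "moves": [
    {"offset": [0.003, 0.004, -0.008], "turn": [0, 0, 0], "fingers": 1},
    {"offset": [0, 0, -0.004], "turn": [0, 0, 0], "fingers": 1},
    {"offset": [0, 0, 0], "turn": [0, 0, 0], "fingers": 1}
  ]
}}

```text
t: 22.08
tool_pos: [609.1, 261.9, 33.5]
tool_rot: [0.774, 0.634, 0.0, -0.0]
contact_force: [0.4, 0.6, -1.5]
grip_width: 20.6
```

```bash
python3 look.py 12 330 120 180; python3 rot.py
```

```text
22.175 [609.2 262.   33.8] [ 0.774  0.634  0.    -0.   ] 20.356281208375567 [-0.3 -0.8 -1. ]
[-0.00813749 -0.00169141  0.05798853]
```

View pics/z12.png

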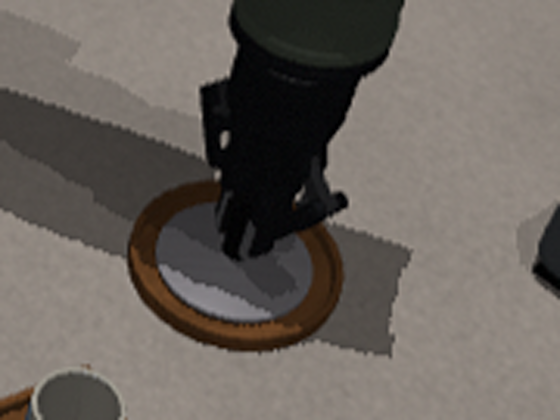

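Centred and almost down. Final lowering until resistance shows.

Call:
{"op": "apply_moves", "data": {
  "moves": [
    {"offset": [0, 0, -0.003], "turn": [0, 0, 0], "fingers": 1},
    {"offset": [0, 0, -0.002], "turn": [0, 0, 0], "fingers": 1},
    {"offset": [0, 0, 0], "turn": [0, 0, 0], "fingers": 1}
  ]
}}

```text
t: 22.55
tool_pos: [609.6, 262.1, 31.5]
tool_rot: [0.774, 0.634, 0.001, -0.0]
contact_force: [0.1, -1.0, -1.7]
grip_width: 20.5
```

Call:
{"op": "apply_moves", "data": {
  "moves": [
    {"offset": [0, 0, -0.003], "turn": [0, 0, 0], "fingers": 1},
    {"offset": [0, 0, 0], "turn": [0, 0, 0], "fingers": 1}
  ]
}}

```text
t: 22.8
tool_pos: [610.1, 262.2, 31.5]
tool_rot: [0.774, 0.634, 0.002, 0.0]
contact_force: [1.1, -0.4, -0.9]
grip_width: 20.2
```

Call:
{"op": "apply_moves", "data": {
  "moves": [
    {"offset": [0, 0, -0.001], "turn": [0, 0, 0], "fingers": 0.8},
    {"offset": [0, 0, 0], "turn": [0, 0, 0], "fingers": 0.5},
    {"offset": [0, 0, 0], "turn": [0, 0, 0], "fingers": 0.3},
    {"offset": [0, 0, 0], "turn": [0, 0, 0], "fingers": 0.3},
    {"offset": [0, 0, 0.01], "turn": [0, 0, 0], "fingers": 0.3},
    {"offset": [0, 0, 0.03], "turn": [0, 0, 0], "fingers": 0},
    {"offset": [0, 0, 0.04], "turn": [0, 0, 0], "fingers": 0},
    {"offset": [0, 0, 0.04], "turn": [0, 0, 0], "fingers": 0}
  ],
  "newtons": 40
}}

```text
t: 23.8
tool_pos: [609.0, 261.7, 152.9]
tool_rot: [0.774, 0.634, 0.0, -0.0]
contact_force: [0.5, -0.4, -0.3]
grip_width: 85.4
```

```bash
python3 look.py 13 330 120 180; python3 rot.py
```

```text
23.9 [610.7 262.4 156. ] [0.774 0.633 0.003 0.001] 85.1613548578633 [ 1.2  0.6 -0.4]
[-0.03175628  0.05661052  0.06470268]
```

View pics/z13.png

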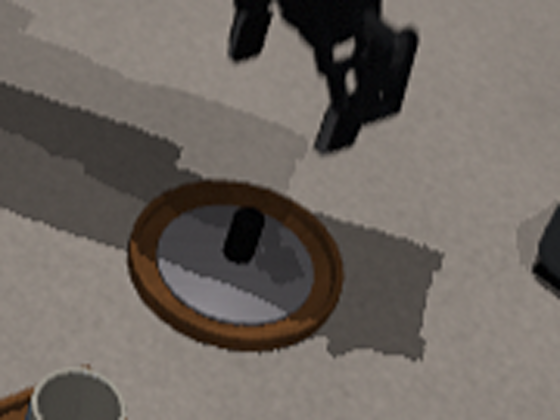

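Call:
{"op": "apply_moves", "data": {
  "moves": [
    {"offset": [-0.01, -0.02, 0], "turn": [0, 0, 0], "fingers": 0},
    {"offset": [-0.02, -0.04, 0], "turn": [0, 0, 0], "fingers": 0},
    {"offset": [-0.02, -0.04, 0], "turn": [0, 0, 0], "fingers": 0},
    {"offset": [-0.02, -0.04, 0], "turn": [0, 0, 0], "fingers": 0},
    {"offset": [-0.02, -0.04, 0], "turn": [0, 0, 0], "fingers": 0},
    {"offset": [-0.02, -0.04, 0], "turn": [0, 0, 0], "fingers": 0},
    {"offset": [-0.02, -0.04, 0], "turn": [0, 0, 0], "fingers": 0},
    {"offset": [-0.02, -0.04, 0], "turn": [0, 0, 0], "fingers": 0},
    {"offset": [-0.01, -0.02, 0], "turn": [0, 0, 0], "fingers": 0},
    {"offset": [0, 0, 0], "turn": [0, 0, 0], "fingers": 0}
  ]
}}

```text
t: 25.15
tool_pos: [443.9, -66.8, 158.5]
tool_rot: [0.774, 0.633, 0.005, 0.002]
contact_force: [-0.1, 0.7, -0.1]
grip_width: 85.3
```

```bash
python3 rot.py
```

```text
[-0.03656914  0.09623333  0.06742224]
```

Call:
{"op": "apply_moves", "data": {
  "moves": [
    {"offset": [-0.004, -0.021, 0], "turn": [-0.04, 0.09, 0.1], "fingers": 0},
    {"offset": [0, 0, -0.02], "turn": [0, 0, 0], "fingers": 0},
    {"offset": [0, 0, -0.025], "turn": [0, 0, 0], "fingers": 0},
    {"offset": [0, 0, -0.005], "turn": [0, 0, 0], "fingers": 0},
    {"offset": [0, 0, 0], "turn": [0, 0, 0], "fingers": 0}
  ]
}}

```text
t: 25.78
tool_pos: [442.3, -85.3, 108.6]
tool_rot: [0.769, 0.639, 0.002, 0.001]
contact_force: [-0.1, 0.3, -0.0]
grip_width: 85.3
```

```bash
python3 look.py 14 140 140 180;python3 rot.py
```

```text
25.875 [442.4 -85.6 108.9] [0.769 0.639 0.002 0.001] 84.95975333824283 [ 0.2  0.3 -0.4]
[-0.00211172  0.04680527 -0.06575521]
```

View pics/z14.png

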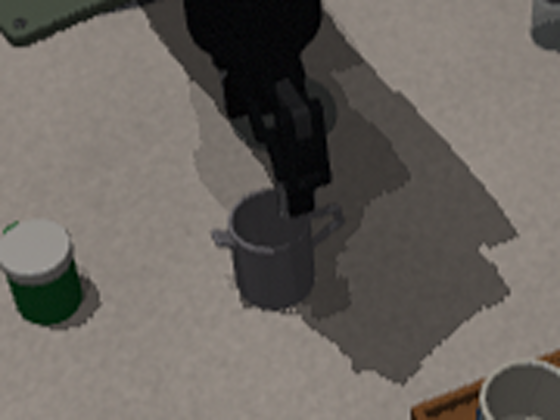

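Call:
{"op": "apply_moves", "data": {
  "moves": [
    {"offset": [-0.002, -0.0025, -0.02], "turn": [0, 0, 0], "fingers": 0},
    {"offset": [0, 0, -0.025], "turn": [0, 0, 0], "fingers": 0},
    {"offset": [0, 0, -0.022], "turn": [0, 0, 0], "fingers": 0},
    {"offset": [0, 0, -0.008], "turn": [0, 0, 0], "fingers": 0},
    {"offset": [0, 0, 0], "turn": [0, 0, 0], "fingers": 0}
  ]
}}

```text
t: 26.5
tool_pos: [442.6, -88.2, 35.5]
tool_rot: [0.77, 0.639, 0.004, 0.004]
contact_force: [0.3, 0.2, 0.3]
grip_width: 85.4
```

Call:
{"op": "apply_moves", "data": {
  "moves": [
    {"offset": [-0.003, 0, -0.007], "turn": [0, 0.08, 0], "fingers": 0},
    {"offset": [0, 0, 0], "turn": [0, 0, 0], "fingers": 0.5},
    {"offset": [0, 0, 0], "turn": [0, 0, 0], "fingers": 1},
    {"offset": [0, 0, 0], "turn": [0, 0, 0], "fingers": 1},
    {"offset": [0, 0, 0], "turn": [0, 0, 0], "fingers": 1},
    {"offset": [0, 0, 0], "turn": [0, 0, 0], "fingers": 1}
  ]
}}

```text
t: 27.25
tool_pos: [440.3, -88.4, 30.0]
tool_rot: [0.77, 0.638, 0.002, 0.002]
contact_force: [0.8, 0.1, -1.6]
grip_width: 52.2
```

```bash
python3 look.py 15 140 140 180;python3 rot.py
```

```text
27.35 [440.2 -88.4  30. ] [0.77  0.638 0.002 0.002] 52.14058229200061 [ 0.4  0.2 -2.2]
[ 0.00709789  0.04640019 -0.05895818]
```

View pics/z15.png

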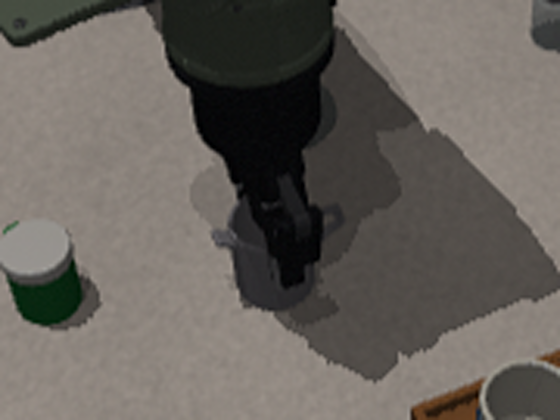

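Call:
{"op": "apply_moves", "data": {
  "moves": [
    {"offset": [0, 0, 0], "turn": [0, 0, 0], "fingers": 1},
    {"offset": [0, 0, 0.015], "turn": [0, 0, 0], "fingers": 1},
    {"offset": [0, 0, 0.025], "turn": [0, 0, 0], "fingers": 1},
    {"offset": [0.005, -0.005, 0.025], "turn": [0, 0, 0], "fingers": 1},
    {"offset": [0.02, -0.018, 0], "turn": [0, 0, 0], "fingers": 1},
    {"offset": [0.03, -0.028, 0], "turn": [0, 0, 0], "fingers": 1},
    {"offset": [0.03, -0.028, 0], "turn": [0, 0, 0], "fingers": 1},
    {"offset": [0.03, -0.028, 0], "turn": [0, 0, 0], "fingers": 1},
    {"offset": [0.02, -0.019, 0], "turn": [0, 0, 0], "fingers": 1},
    {"offset": [0, 0, 0], "turn": [0, 0, 0], "fingers": 1}
  ],
  "newtons": 60
}}

```text
t: 28.6
tool_pos: [577.6, -218.5, 97.0]
tool_rot: [0.769, 0.639, 0.001, 0.001]
contact_force: [-0.1, 0.4, -1.3]
grip_width: 51.9
```

```bash
python3 look.py 16 100 220 180;python3 rot.py
```

```text
28.7 [ 576.9 -217.    97.3] [0.769 0.639 0.001 0.   ] 51.55955375023393 [-1.2  0.9 -1.6]
[-0.00441183  0.01622737 -0.08084112]
```

View pics/z16.png

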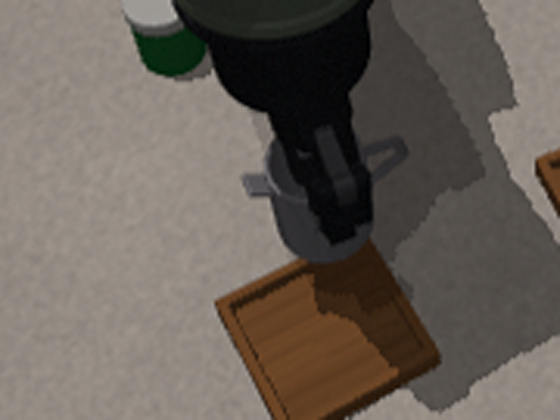

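Run:
```python
from h import *
s=pickle.load(open("d0.pkl","rb"))["scene"];k=180/560
a=onz(s,100+217*k,220+300*k,16);b=onz(s,100+440*k,220+355*k,16);print(a,b,(a+b)/2,np.linalg.norm(a-b))
```

```text
[ 555.56952038 -283.67437938   16.        ] [ 659.58683345 -197.8226802    16.        ] [ 607.57817692 -240.74852979   16.        ] 134.87073690039878
```

Call:
{"op": "apply_moves", "data": {
  "moves": [
    {"offset": [0.018, -0.016, 0], "turn": [0, 0, 0], "fingers": 1},
    {"offset": [0.01, -0.009, -0.008], "turn": [0, 0, 0], "fingers": 1},
    {"offset": [0, 0, -0.02], "turn": [0, 0, 0], "fingers": 1},
    {"offset": [0, 0, -0.015], "turn": [0, 0, 0], "fingers": 1},
    {"offset": [0, 0, 0], "turn": [0, 0, 0], "fingers": 1}
  ]
}}

```text
t: 29.32
tool_pos: [603.2, -238.6, 51.7]
tool_rot: [0.768, 0.641, 0.0, -0.001]
contact_force: [0.0, 0.6, -1.8]
grip_width: 51.8
```

Tray centre by the scene camera (607.6, −240.7), diagonal 134.9 vs 135.8 expected: agrees. Lowering (contact expected near 36).

Call:
{"op": "apply_moves", "data": {
  "moves": [
    {"offset": [0.003, -0.003, -0.009], "turn": [0, 0, 0], "fingers": 1},
    {"offset": [0, 0, -0.003], "turn": [0, 0, 0], "fingers": 1},
    {"offset": [0, 0, 0], "turn": [0, 0, 0], "fingers": 1}
  ]
}}

```text
t: 29.7
tool_pos: [606.5, -241.5, 39.5]
tool_rot: [0.768, 0.641, 0.0, -0.001]
contact_force: [0.7, 0.8, -1.2]
grip_width: 51.5
```

```bash
python3 look.py 17 100 220 180;python3 rot.py
```

```text
29.8 [ 606.6 -241.6   39.8] [ 0.768  0.641  0.    -0.001] 51.96311256804356 [-0.7 -0.7 -1.7]
[-0.01835918 -0.00512049 -0.1212598 ]
```

View pics/z17.png

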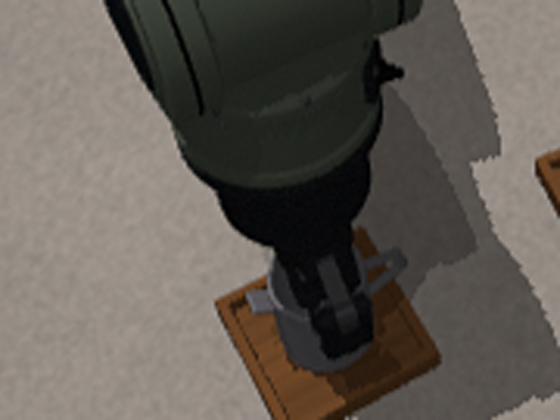

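Call:
{"op": "apply_moves", "data": {
  "moves": [
    {"offset": [0, 0, -0.003], "turn": [0, 0, 0], "fingers": 1},
    {"offset": [0, 0, -0.002], "turn": [0, 0, 0], "fingers": 1},
    {"offset": [0, 0, 0], "turn": [0, 0, 0], "fingers": 1}
  ]
}}

```text
t: 30.18
tool_pos: [606.8, -241.6, 36.2]
tool_rot: [0.768, 0.641, 0.001, -0.0]
contact_force: [0.1, -0.1, -2.1]
grip_width: 51.8
```

Call:
{"op": "apply_moves", "data": {
  "moves": [
    {"offset": [0, 0, -0.003], "turn": [0, 0, 0], "fingers": 1},
    {"offset": [0, 0, 0], "turn": [0, 0, 0], "fingers": 1}
  ]
}}

```text
t: 30.42
tool_pos: [607.2, -241.7, 36.4]
tool_rot: [0.768, 0.641, 0.001, 0.0]
contact_force: [0.1, -0.0, -1.4]
grip_width: 52.1
```

Stalled at the expected height: on the floor. Release and withdraw.

Call:
{"op": "apply_moves", "data": {
  "moves": [
    {"offset": [0, 0, -0.001], "turn": [0, 0, 0], "fingers": 0.5},
    {"offset": [0, 0, 0], "turn": [0, 0, 0], "fingers": 0},
    {"offset": [0, 0, 0], "turn": [0, 0, 0], "fingers": 0},
    {"offset": [0, 0, 0], "turn": [0, 0, 0], "fingers": 0},
    {"offset": [0, 0, 0.01], "turn": [0, 0, 0], "fingers": 0},
    {"offset": [0, 0, 0.03], "turn": [0, 0, 0], "fingers": 0},
    {"offset": [0, 0, 0.04], "turn": [0, 0, 0], "fingers": 0},
    {"offset": [0, 0, 0.04], "turn": [0, 0, 0], "fingers": 0},
    {"offset": [-0.02, -0.03, 0.01], "turn": [0, 0, 0], "fingers": 0},
    {"offset": [-0.03, -0.05, 0.01], "turn": [0, 0, 0], "fingers": 0}
  ]
}}

```text
t: 31.68
tool_pos: [557.9, -319.0, 182.4]
tool_rot: [0.766, 0.643, 0.002, 0.0]
contact_force: [1.1, -1.6, -0.3]
grip_width: 85.7
```

Call:
{"op": "apply_moves", "data": {
  "moves": [
    {"offset": [-0.03, -0.05, 0], "turn": [0, 0, 0], "fingers": 0},
    {"offset": [-0.03, -0.05, 0], "turn": [0, 0, 0], "fingers": 0},
    {"offset": [-0.03, -0.03, 0], "turn": [0, 0, 0], "fingers": 0},
    {"offset": [0, -0.02, 0], "turn": [0, 0, 0], "fingers": 0},
    {"offset": [0, 0, 0], "turn": [0, 0, 0], "fingers": 0},
    {"offset": [0, 0, 0], "turn": [0, 0, 0], "fingers": 0}
  ]
}}

```text
t: 32.42
tool_pos: [461.8, -476.9, 187.5]
tool_rot: [0.767, 0.641, 0.002, 0.003]
contact_force: [-0.0, 0.1, -0.2]
grip_width: 85.0
```

```bash
python3 look.py 18 100 220 180
```

```text
32.525 [ 462.  -476.9  187.4] [0.767 0.642 0.002 0.003] 85.65678015356717 [ 0.4  0.3 -0. ]
```

View pics/scene18.png

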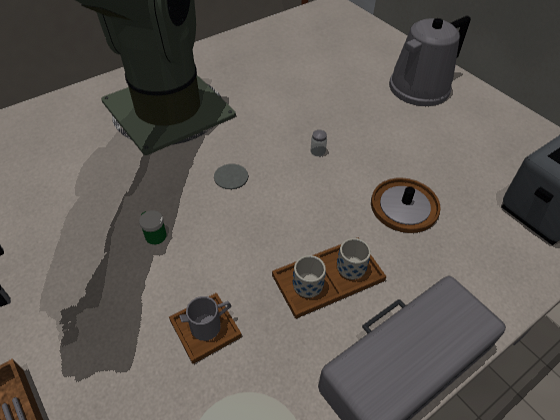

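View pics/top18.png

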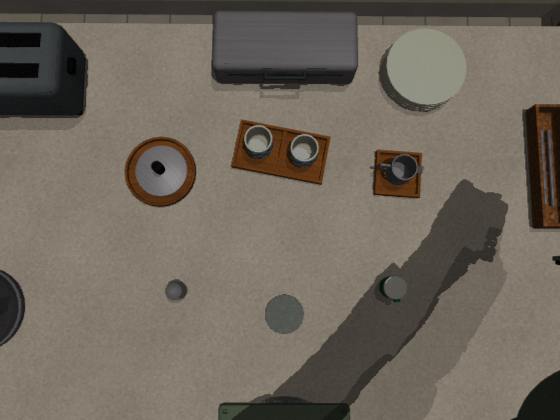

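View pics/z18.png

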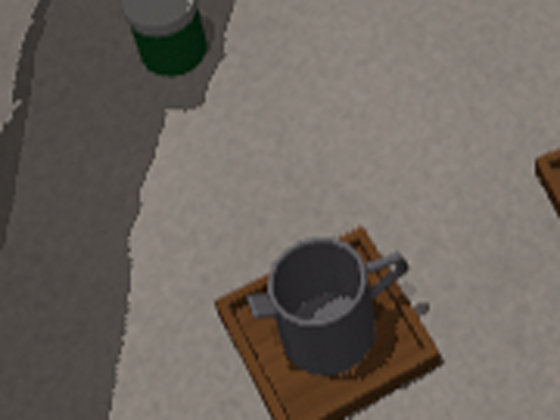

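Run:
```python
from h import *
t=pickle.load(open("d18.pkl","rb"))["top"]
C=np.array([653.5,7]);y=np.array([.19,.982]);x=np.array([.982,-.19])
for n,p in(("cup1",(258.5,140.5)),("cup2",(304.5,150))):
    q=onz(t,*p,70)[:2]-C;print(n,q@x,q@y)
print("jug",onz(t,404,169,72)[:2]-[607,-242],"knob",onz(t,158,168,58)[:2]-[608.5,262],"lid",onz(t,161,170.5,11)[:2]-[608.5,262])
```

```text
cup1 -1.2550744281890982 45.82278925988832
cup2 -2.5102328866254866 -49.652235818202314
jug [-4.33663796 -0.17300993] knob [-2.76747868 -5.17302774] lid [ 2.03686425 -0.65148659]
```

```bash
python3 -c "
from workcell import hand_in
print(hand_in())"
```

```text
the job is handed in; nothing more can be done
None
```

I put both cups, the jug and the lid in their trays and handed the job in at about 32.5 s. No verdict was reported.

**Placing:** I lowered each item until it stopped descending at about the tray-floor height before opening the fingers. Only the first cup also showed a clear rise in wrist force (about 9 N). For the other three I went by the height alone.

**Last check:** I measured from the final top picture, by eye-read pixels and cast rays:

| Item | Offset from the middle of its place |
|---|---|
| Cups | about 3 mm each |
| Jug | about 4 mm |
| Lid | about 2 mm by its edge, about 6 mm by its knob top |

- **Lid disagreement:** the two lid readings differ by about 6 mm. Both are well inside the 18 mm allowed, and the lid looks flat in both views.
- **Uprightness and release:** all four look upright and released, with the arm well clear. I did not measure tilt.
- **Bystanders:** the canister and salt shaker appear at the same places as in the first pictures. I judged this by eye only.
- **Grip readings:** the gripper read about 2 mm under nominal on the knob and the jug (20.2 against 22 mm, 52 against 54 mm). Both grips held.

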